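# Unbolt and open the reagent locker

### The job

Open the grey reagent locker wide for stocktaking: first swing the active leaf (bar handle) open to about a right angle or more, then draw the red-knobbed bolt of the passive leaf fully up, and only then swing that leaf open to about a right angle or more as well. Do not force the bolted leaf. Leave both leaves standing open and the bolt drawn up, with the bottles, dish, tube rack and marker in and around the locker left where they stand.

Things in the scene. Friction and masses are not known exactly. Their poses are not given: they have to be found in the camera images.
- locker: grey bench-top locker with white leaves and blue plinth, fixed; 270 wide, 120 deep, 190 mm tall. Origin: centre of the carcass on the bench. Its front looks along own -x (roughly world +x: the robot reaches over its top); own +y is the left of somebody facing the front. Leaves hang before the carcass, front faces at own x = -76 mm when shut; the 28 mm high plinth ends at own x = -91 mm.
- active_leaf (a joint): opening angle of the active leaf (own +y side, with the steel bar handle and the blue meeting strip that laps 7 mm over the passive leaf): 0 shut, grows as its free edge swings out to the front, stop at 1.9 rad. Seen from above it opens clockwise. Stays where left; 0.06 N m friction.
- passive_leaf (a joint): opening angle of the passive leaf (own -y side, with the red bolt knob, no handle of its own: it is drawn by the knob): 0 shut, stop at 1.9 rad; seen from above it opens anticlockwise. Stays where it is left, about 0.06 N m friction. While the bolt is shot it cannot open; the other leaf's meeting strip also laps over it.
- bolt (a joint): lift of the upright bolt of the passive leaf: 0 m fully shot down (its foot 14 mm deep in the keeper hole of the plinth), clear of the keeper from about 0.014, top stop at 0.024 (fully withdrawn). Stays where it is left: about 3 N of friction against lifting.
- active_handle (a point): top end, on its axis, of the upright steel bar handle: 12 mm thick, 120 mm long, axis 32 mm before the leaf's front face and 108 mm from the hinge axis along the leaf; the top is 190 mm above the bench. Two 9 mm posts join it to the leaf, 45 and 108 mm below the top.
- active_leaf_hinge (a point): point on the upright hinge axis of the active leaf, at the locker's outer edge and the leaf's front face, 187 mm above the bench; does not move. The leaf is 132 mm wide, 14 mm thick, from 31 to 187 mm above the bench.
- bolt_knob (a point): top centre of the bolt's red upright knob: 16 mm thick, 42 mm tall, axis 28 mm before the passive leaf's front face and 108 mm from its hinge axis; the top is 196 mm above the bench when shot, higher by the bolt's lift. An 8 mm brass arm 36 mm below the top joins it to the rod in the leaf. With both leaves shut the knob is 52 mm from the bar handle.
- passive_leaf_hinge (a point): point on the upright hinge axis of the passive leaf, at the locker's outer edge and the leaf's front face, 187 mm above the bench; does not move. The leaf is 132 mm wide, 14 mm thick, from 31 to 187 mm above the bench.
- inner_bottle1: glass reagent bottle with blue cap standing inside the locker, 46 mm across, 105 mm tall; origin under its middle; leave it alone
- inner_bottle2: a second one like it inside the locker; origin under its middle; leave it alone
- dish: white dish 68 mm across, 16 mm tall, on the rear half of the locker's top; origin under its middle; leave it alone
- bottle1: blue-capped glass bottle on the bench, 70 mm across, 150 mm tall; origin under its middle; leave it alone
- bottle2: another such bottle; origin under its middle; leave it alone
- bottle3: another such bottle; origin under its middle; leave it alone
- tube_rack: white test-tube rack 220 x 60 mm with glass tubes, 132 mm tall; origin under its middle; leave it alone
- marker: black and white marker pen 130 mm long, 13 mm thick, lying on the bench in front of the locker (the leaves pass over it); origin under its middle; leave it alone

How it is judged:
By the outcome, as a careful person would: the job done as asked, in the order asked, and still so for the second after the job is handed in, with the robot touching nothing.
It also fails if it takes over 48 s, if anything falls off the work surface, if the arm or the gripper's body presses on something with over 40 N, if the wrist force passes 120 N, or if a joint passes its speed limit or range.

### The arm

A 6-joint arm with a two-finger parallel gripper is mounted at the origin on the work surface. World frame = base frame: x ahead of the robot, y to its left, z up, the work surface at z = 0. Lengths are in m, angles in rad, forces in N, time in s.
With the tool pointing down it reaches from about 0.375 to 0.9 m from the base axis. Payload 3.1 kg.
Tool frame: the origin (TCP) lies on the front face of the gripper's body, between the roots of the fingers; the fingertips stand 70 mm ahead of it and the grasp point (between the pads) lies 51 mm ahead of it; z points along the fingers, y is the line along which they close (so a half turn about z gives the same grasp; the last joint's range is limited). The gripper opens to 87 mm and grips with 3 to 60 N. Pads are 19 mm wide; open, the fingers measure 117 mm over their backs; the gripper's body (75 mm by 190 mm) begins 51 mm behind the grasp point.
Start: joints at [-1.528, 0.527, 1.433, -0, 1.181, -0.178], TCP at [0.138, -0.61, 0.292] pointing down, gripper open.
Joint ranges: [-3.08, 3.08], [-0.75, 2.2], [0.22, 2.44], [-1.43, 4.57], [0, 2.65], [-2.85, 2.85]. Speed limits (rad/s): [2.79, 2.79, 3.14, 3.14, 3.14, 3.14].

### API

Orientations are given as a unit quaternion [x, y, z, w].
In Python, from rig import robot, cams, ticket gives the robot as it stands. The module is installed in compiled form; this text tells all that it offers.
- The arm moves only by the shell command python3 -m crank 'ROWS' [FORCE]. ROWS is JSON, a list of rows, each a list of 7 numbers: the shift along the tool's x, y, z in cm, then the turn, a rotation vector about the tool's x, y, z in rad, then the closure, from 0 (fully open) to 1 (shut). A call has 1 to 5 rows; each row shifts and turns the commanded pose from where the row before left it, along the tool's axes as they then stand; what a row does not reach is not made up. A row lasts 1/8 s, in which the tool goes at most 62.5 mm and 10.7 degrees, less where a joint would pass 70% of its speed; a pose out of reach is approached as far as the arm can. A call is refused whole if a number of a shift passes 6.25 or a number of a turn 0.188, either way. A call with a gripper value outside its range is refused whole. The fingers move at their own pace and stop on an object; FORCE is the grip in N (left out, the last holds). Time passes only in rows, so rows that do not move let the fingers close. It gives the time, the measured TCP pose, the force, the opening and the grip force at its end, in the units of the state.
- robot.get_obs(): the state, without advancing time (a new reading comes with each control period).
- cams.camera(name): name is "scene" or "side" or "wrist"; returns the picture (384x512x3 uint8, red, green, blue); there is no depth.
- cams.camera_info(name): a dict with "intrinsics" (3x3 intrinsics, pixels), "pose" (4x4, takes a point from camera to world coordinates). Camera axes: x right, y down, z forward; pixel columns grow to the right and rows downward; lengths in m; the calibration is good to about 2 mm. A picture is of the moment at which its call begins: read the wrist's pose just before it. camera_info takes no time and is no camera call; for the wrist camera it gives the pose at the moment of the call.
- ticket.hand_in(): hands the job in; it is judged then, once.
The state is a dict: "time": time; "q": joint angles; "joint_velocities": joint speeds; "joint_torque": joint torques, N m; "position": TCP position; "tool_rot": TCP orientation; "ft_force": force on the tool from outside, world axes, zero at the start; "moment": the same for the moment, N m; "grip_width": finger opening in m; "grip_force": force on a finger pad.
Only numpy, scipy, OpenCV 4.12 (cv2) and the standard library are available. Lean on these libraries where they do the work, as an engineer would, in place of code of your own. Each camera call takes 0.05 s, during which the arm holds its last target. There are 200 camera calls.

## Working session

There is one attempt and no reset: what is moved stays moved. The work goes in short steps, Python scripts to look and compute and a shell command to move; the robot and the scene stay as the last step left them, time stands still between calls to the robot, and variables do not carry over. Pictures are saved under pics/ and viewed, at most 10 in all, crops included, and the job is handed in when it is done.

```bash
mkdir -p pics; python3 - <<'E'
from rig import robot,cams
import cv2,numpy as np
np.set_printoptions(precision=4,suppress=True)
o=robot.get_obs();print(o['time'],o['position'],o['tool_rot'],o['grip_width'])
for n in("scene","side","wrist"):
    i=cams.camera_info(n);print(n,np.array(i["intrinsics"]),np.array(i["pose"]))
    im=cams.camera(n)[:,:,::-1];cv2.imwrite(f"pics/{n}0.png",im)
E
```

```text
0.0 [ 0.1375 -0.6091  0.2912] [ 0.9939  0.1106  0.0001 -0.0011] 0.08739373197974652
scene [[429.622    0.     261.5183]
 [  0.     429.622  183.7381]
 [  0.       0.       1.    ]] [[-0.1256  0.7478 -0.652   1.4153]
 [ 0.9919  0.084  -0.0948  0.1289]
 [-0.0161 -0.6586 -0.7523  1.1007]
 [ 0.      0.      0.      1.    ]]
side [[425.6092   0.     255.4037]
 [  0.     425.6092 185.8751]
 [  0.       0.       1.    ]] [[ 0.3823  0.8471 -0.3691  1.1149]
 [ 0.924  -0.3533  0.1461 -0.2157]
 [-0.0067 -0.3969 -0.9178  1.469 ]
 [ 0.      0.      0.      1.    ]]
wrist [[280.2753   0.     255.805 ]
 [  0.     280.2753 187.1447]
 [  0.       0.       1.    ]] [[ 0.2206 -0.9434 -0.2476  0.2057]
 [-0.9754 -0.2138 -0.0543 -0.5941]
 [-0.0017  0.2535 -0.9673  0.3839]
 [ 0.      0.      0.      1.    ]]
```

View pics/scene0.png

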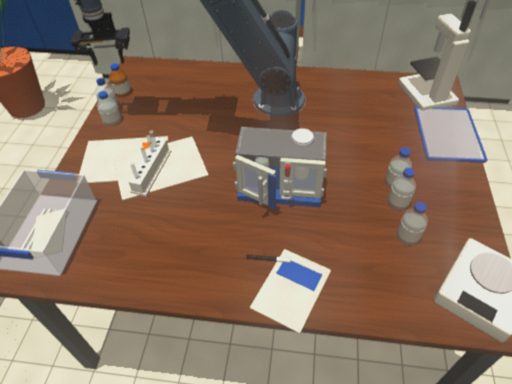

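View pics/side0.png

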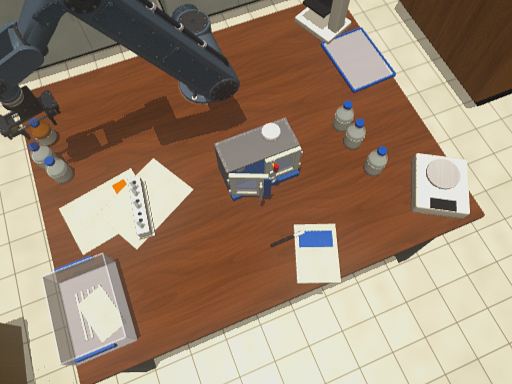

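The locker is near (270,165) in the scene view and (260,160) in the side view. The active leaf (left in the scene view, -y) looks ajar. The red knob is at about (287,168) in scene and (276,167) in side. I'll zoom in on both.

```bash
python3 - <<'E'
import cv2,numpy as np
a=cv2.imread("pics/scene0.png")[120:215,225:340];b=cv2.imread("pics/side0.png")[110:210,205:315]
f=lambda c:cv2.resize(c,(400,int(c.shape[0]*400/c.shape[1])),interpolation=cv2.INTER_CUBIC)
a=f(a);b=f(b);h=max(len(a),len(b));p=lambda c:np.pad(c,((0,h-len(c)),(0,0),(0,0)))
cv2.imwrite("pics/zoom.png",np.hstack([p(a),p(b)]))
for n in("scene","side"):
    i=cv2.imread(f"pics/{n}0.png");h=cv2.cvtColor(i,cv2.COLOR_BGR2HSV)
    m=((h[...,0]<6)|(h[...,0]>174))&(h[...,1]>170)&(h[...,2]>110)
    m[:100]=0;m[220:]=0;k,l,s,c=cv2.connectedComponentsWithStats(m.astype(np.uint8));print(n,[(s[j],c[j]) for j in range(1,k) if s[j][4]>5])
E
```

```text
scene [(array([286, 165,   4,   3,   9], dtype=int32), array([287.33333333, 165.88888889]))]
side [(array([274, 164,   4,   7,  19], dtype=int32), array([275.52631579, 166.05263158]))]
```

View pics/zoom.png

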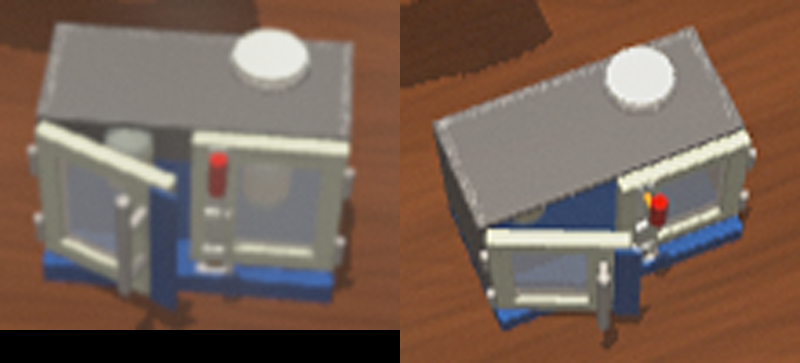

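```bash
cat > h.py <<'E'
import numpy as np,cv2
from rig import robot,cams
np.set_printoptions(precision=4,suppress=True)
def ray(n,uv,info=None):
    i=info or cams.camera_info(n);K=np.array(i["intrinsics"]);T=np.array(i["pose"])
    d=T[:3,:3]@np.linalg.solve(K,[uv[0],uv[1],1.]);return T[:3,3],d/np.linalg.norm(d)
def tri(rs):
    A=sum(np.eye(3)-np.outer(d,d) for c,d in rs);b=sum((np.eye(3)-np.outer(d,d))@c for c,d in rs)
    p=np.linalg.solve(A,b);return p,max(np.linalg.norm(np.cross(p-c,d)) for c,d in rs)
def plane(r,z): return r[0]+r[1]*(z-r[0][2])/r[1][2]
E
python3 - <<'E'
from h import *
P={'handle':((122,197),(604,265),.19),'knob':((218,156),(659,199),.196),'ahinge':((38,124),(488,232),.187),'phinge':((350,150),(747,137),.187),'rearL':((57,25),(435-0,124),.19),'rearR':((352,43),(692,30),.19)}
for n,(s,t,z) in P.items():
    r=[ray("scene",(225+s[0]/3.478,120+s[1]/3.478)),ray("side",(205+(t[0]-400)/3.636,110+t[1]/3.636))]
    print(n,*tri(r),plane(r[0],z),plane(r[1],z))
E
```

```text
handle [0.599  0.0079 0.1906] 0.0014815227117298167 [0.5997 0.0067 0.19  ] [0.5979 0.0092 0.19  ]
knob [0.5617 0.08   0.2059] 0.0023374628303754275 [0.5503 0.0814 0.196 ] [0.5588 0.0802 0.196 ]
ahinge [ 0.5282 -0.0756  0.194 ] 0.0006516395002133734 [ 0.5208 -0.0767  0.187 ] [ 0.5254 -0.0753  0.187 ]
phinge [0.525  0.188  0.1866] 0.003667457737280199 [0.5224 0.1911 0.187 ] [0.5273 0.1844 0.187 ]
rearL [ 0.4049 -0.08    0.1966] 0.002456872687015812 [ 0.3954 -0.0797  0.19  ] [ 0.4029 -0.0814  0.19  ]
rearR [0.4042 0.1849 0.1987] 0.004009559804504635 [0.3909 0.1889 0.19  ] [0.4018 0.1838 0.19  ]
```

```bash
python3 -m crank '[[2,-1.7,0,0,0,0,0],[4.5,-3.85,0,0,0,0,0],[4.5,-3.85,0,0,0,0,0],[4.5,-3.85,0,0,0,0,0],[4.5,-3.85,0,0,0,0,0]]' 
python3 -m crank '[[4.5,-3.85,0,0,0,0,0],[4.5,-3.85,0,0,0,0,0],[4.5,-3.85,0,0,0,0,0],[4.5,-3.85,0,0,0,0,0],[4.5,-3.85,0,0,0,0,0]]'
python3 -m crank '[[4.5,-3.85,0,0,0,0,0],[4.5,-3.85,0,0,0,0,0],[4.5,-3.85,0,0,0,0,0],[2.5,-2.2,0,0,0,0,0],[0,0,0,0,0,0,0]]'
python3 - <<'E'
from h import *
o=robot.get_obs();print(o['time'],o['position'],o['tool_rot'],o['q'])
i=cams.camera_info("wrist");im=cams.camera("wrist")[:,:,::-1];cv2.imwrite("pics/w1.png",im)
np.savez("w1.npz",K=i["intrinsics"],T=i["pose"]);print(np.array(i["pose"]))
E
```

```text
time: 0.78
position: [0.2958, -0.3972, 0.2921]
tool_rot: [0.994, 0.11, 0.0, -0.0]
ft_force: [0.2, 0.3, 0.1]
grip_width: 0.0869
grip_force: 0.0
time: 1.4
position: [0.4731, -0.1599, 0.2922]
tool_rot: [0.994, 0.111, 0.0, 0.0]
ft_force: [0.0, -1.1, -0.4]
grip_width: 0.0873
grip_force: 0.0
time: 2.02
position: [0.5988, 0.0099, 0.2918]
tool_rot: [0.994, 0.113, 0.0, -0.0]
ft_force: [0.3, -0.4, 0.4]
grip_width: 0.087
grip_force: 0.0
2.025 [0.5988 0.0099 0.2918] [ 0.9936  0.1126  0.0001 -0.0001] [-0.1699  0.4926  1.5009  0.0002  1.1481  1.1752]
[[ 0.2243 -0.9426 -0.2472  0.6669]
 [-0.9745 -0.217  -0.057   0.0254]
 [ 0.0001  0.2537 -0.9673  0.3843]
 [ 0.      0.      0.      1.    ]]
```

View pics/w1.png

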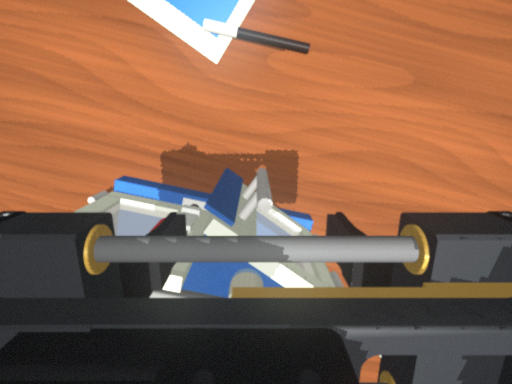

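The wrist view from here is partly hidden by the gripper: the bar is at about (265–300, 170–230) and the knob sits behind the finger. I'll back off toward the robot and take two offset views.

```bash
cat > snap.py <<'E'
import sys
from h import *
n=sys.argv[1]
o=robot.get_obs();print(o['time'],o['position'],o['tool_rot'])
i=cams.camera_info("wrist");im=cams.camera("wrist")[:,:,::-1];cv2.imwrite(f"pics/{n}.png",im)
np.savez(f"{n}.npz",K=i["intrinsics"],T=i["pose"])
E
python3 -m crank '[[-4.2,-2,0,0,0,0,0],[-4.2,-2,0,0,0,0,0],[0,0,0,0,0,0,0]]' >/dev/null; python3 snap.py w2
python3 -m crank '[[1.2,-4.5,0,0,0,0,0],[0,0,0,0,0,0,0]]'>/dev/null; python3 snap.py w3
python3 - <<'E'
import cv2,numpy as np
a=[cv2.imread(f"pics/{n}.png")[60:260,90:390] for n in("w2","w3")]
cv2.imwrite("pics/w23.png",cv2.resize(np.hstack(a),None,fx=1.3333,fy=1.3333,interpolation=cv2.INTER_CUBIC))
E
```

```text
2.45 [0.5022 0.0283 0.2916] [ 0.9939  0.1102 -0.0031 -0.0007]
2.75 [0.5101 0.0756 0.2926] [0.9938 0.1115 0.0009 0.    ]
```

View pics/w23.png

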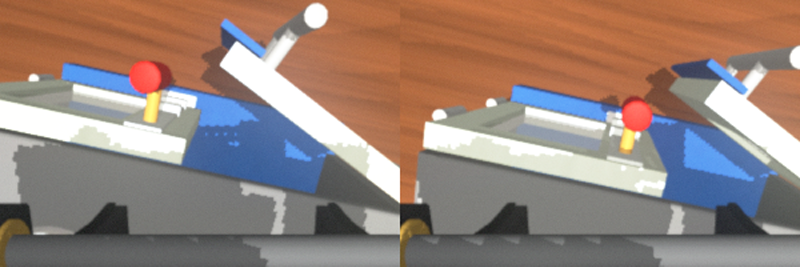

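Wrist views: in w2 the knob top is at about (199,117) and the bar top at about (326,70). In w3 the knob is at about (267,145) and the bar top near (390,102). Next I'll extract these by mask and triangulate.

```bash
python3 - <<'E'
from h import *
R={}
for n,hc in(("w2",(326,70)),("w3",(390,102))):
    f=np.load(n+".npz");i=dict(intrinsics=f["K"],pose=f["T"]);im=cv2.imread(f"pics/{n}.png")
    h=cv2.cvtColor(im,cv2.COLOR_BGR2HSV)
    m=(((h[...,0]<6)|(h[...,0]>174))&(h[...,1]>180)&(h[...,2]>200));m[200:]=0
    k,l,s,c=cv2.connectedComponentsWithStats(m.astype(np.uint8));j=1+np.argmax(s[1:,4])
    x,y=hc;g=(h[...,1]<25)&(h[...,2]>225);w=np.zeros_like(g);w[y-14:y+15,x-14:x+15]=1;g&=w
    k2,l2,s2,c2=cv2.connectedComponentsWithStats(g.astype(np.uint8));j2=1+np.argmax(s2[1:,4])
    print(n,"knob",s[j],c[j],"handle",s2[j2],c2[j2])
    R[n]=[ray("",c[j],i),ray("",c2[j2],i)]
for k,z in((0,.196),(1,.19)):
    print(tri([R["w2"][k],R["w3"][k]]),plane(R["w2"][k],z),plane(R["w3"][k],z))
E
```

```text
w2 knob [187 105  24  24 209] [196.311  116.9569] handle [319  63  16  18 237] [326.3882  71.3671]
w3 knob [257 136  22  10  41] [267.2683 139.1463] handle [383  94  16  18 217] [390.3963 102.3041]
(array([0.5618, 0.0801, 0.1986]), np.float64(0.0024321137551153358)) [0.5592 0.0807 0.196 ] [0.564  0.0798 0.196 ]
(array([0.6055, 0.0048, 0.1895]), np.float64(5.6407470053076605e-05)) [0.6054 0.0049 0.19  ] [0.6055 0.005  0.19  ]
```

```bash
python3 -m crank '[[3.87,4.5,0,0,0,0,0],[3.87,4.5,0,0,0,0,0],[0,0,0,0,0,-0.178,0.2],[0,0,0,0,0,-0.178,0.2],[0,0,0,0,0,-0.178,0.2]]' >/dev/null
python3 -m crank '[[0,0,0,0,0,-0.178,0.2],[0,0,0,0,0,-0.178,0.2],[0,0,0,0,0,-0.178,0.2],[0,0,0,0,0,-0.178,0.2],[0,0,0,0,0,-0.178,0.2]]' >/dev/null
python3 -m crank '[[0,0,0,0,0,-0.178,0.2],[0,0,0,0,0,-0.178,0.2],[0,0,0,0,0,-0.178,0.2],[0,0,0,0,0,-0.178,0.2],[0,0,0,0,0,-0.178,0.2]]' >/dev/null
python3 -m crank '[[0,0,0,0,0,-0.178,0.2],[0,0,0,0,0,0,0.2]]'
cat > go.py <<'E'
import sys
from h import *
from scipy.spatial.transform import Rotation as R
o=robot.get_obs();p=o['position'];r=R.from_quat(o['tool_rot']);M=r.as_matrix()
t=np.array([float(v) for v in sys.argv[1:4]])
a=np.arctan2(M[1,1],M[0,1]);print("t",o['time'],"pos",np.array(p),"yang",a,"tilt z",M[:,2],"q",np.array(o['q']))
print("tool shift cm",M.T@(t-p)*100,"turn z",-(float(sys.argv[4])-a) if len(sys.argv)>4 else "")
E
python3 go.py .6055 .005 .228 1.146
```

```text
time: 4.92
position: [0.6049, 0.0024, 0.2921]
tool_rot: [0.214, 0.977, -0.0, 0.0]
ft_force: [-1.2, -0.3, 0.3]
grip_width: 0.0693
grip_force: 0.0
t 4.925 pos [0.6049 0.0024 0.2921] yang 1.1392774189945503 tilt z [ 0.0004 -0.0006 -1.    ] q [-0.1804  0.5002  1.4854 -0.0006  1.1555 -1.3194]
tool shift cm [0.0552 0.2655 6.4136] turn z -0.006722581005449646
```

```bash
python3 -m crank '[[0.05,0.25,2.1,0,0,0,0.2],[0,0,2.2,0,0,0,0.2],[0,0,2.1,0,0,0,0.2],[0,0,0,0,0,0,0.9],[0,0,0,0,0,0,0.9]]' 10; python3 -m crank '[[0,0,0,0,0,0,1],[0,0,0,0,0,0,1],[0,0,0,0,0,0,1]]'
```

```text
time: 5.55
position: [0.6056, 0.006, 0.2289]
tool_rot: [0.213, 0.977, -0.0, 0.001]
ft_force: [-0.3, -0.5, 0.4]
grip_width: 0.0568
grip_force: 0.0
time: 5.92
position: [0.6051, 0.0066, 0.2287]
tool_rot: [0.212, 0.977, 0.0, 0.0]
ft_force: [0.6, -0.5, -0.6]
grip_width: 0.0278
grip_force: 0.0
```

```bash
python3 -m crank '[[0,0,0,0,0,0,1],[0,0,0,0,0,0,1],[0,0,0,0,0,0,1]]';  python3 -m crank '[[-0.84,-0.3,0,0,0,0.08,1],[-1.68,-0.65,0,0,0,0.16,1],[-1.68,-0.65,0,0,0,0.16,1]]'
```

```text
time: 6.3
position: [0.6039, 0.0056, 0.2283]
tool_rot: [0.212, 0.977, -0.001, -0.001]
ft_force: [-3.5, -4.0, 2.1]
grip_width: 0.0117
grip_force: 10.0
time: 6.68
position: [0.6317, -0.029, 0.2283]
tool_rot: [0.404, 0.915, 0.0, -0.001]
ft_force: [-2.9, 0.5, 2.0]
grip_width: 0.0116
grip_force: 10.0
```

```bash
python3 -m crank '[[-1.68,-0.65,0,0,0,0.16,1],[-1.68,-0.65,0,0,0,0.16,1],[-1.68,-0.65,0,0,0,0.16,1]]';  python3 -m crank '[[-1.68,-0.65,0,0,0,0.16,1],[-1.68,-0.65,0,0,0,0.16,1],[-0.84,-0.3,0,0,0,0.08,1],[0,0,0,0,0,0,1]]'; python3 go.py 0 0 0
```

```text
time: 7.05
position: [0.6444, -0.0813, 0.2284]
tool_rot: [0.61, 0.792, 0.001, 0.001]
ft_force: [1.3, 1.3, -0.3]
grip_width: 0.0118
grip_force: 10.0
time: 7.55
position: [0.6348, -0.1261, 0.2284]
tool_rot: [0.754, 0.657, 0.001, 0.002]
ft_force: [4.8, -2.7, -3.1]
grip_width: 0.0117
grip_force: 10.0
t 7.55 pos [ 0.6348 -0.1261  0.2284] yang -0.13746313843484748 tilt z [ 0.0046 -0.0015 -1.    ] q [-0.3686  0.6279  1.4359  0.0003  1.073  -0.2313]
tool shift cm [  3.8166 -64.717   22.5324] turn z
```

```bash
python3 -m crank '[[0,0,0,0,0,0,0.5],[0,0,0,0,0,0,0.5],[0,0,0,0,0,0,0.5],[0,0,-1.5,0,0,0,0.5],[0,0,-5,0,0,0,0.5]]'; python3 -m crank '[[0,0,-0.8,0,0,0,0.5],[4.8,-2.57,0,0,0,0,0.5],[4.8,-2.57,0,0,0,0,0.5],[4.8,-2.57,0,0,0,0,0.5],[4.8,-2.57,0,0,0,0,0.5]]'; python3 -m crank '[[0,0,0,0,0,0.179,0.5],[0,0,0,0,0,0.179,0.5],[0,0,0,0,0,0.179,0.5],[0,0,0,0,0,0.179,0.5],[0,0,0,0,0,0.179,0.5]]'; python3 -m crank '[[0,0,0,0,0,0.179,0.5],[0,0,0,0,0,0.179,0.5],[0,0,0,0,0,0.179,0.5],[0,0,0,0,0,0,0.5]]' >/dev/null; python3 go.py .5595 .0795 .235 -1.5708
python3 - <<'E'
from h import *
for n in("scene","side"): cv2.imwrite(f"pics/{n}1.png",cams.camera(n)[:,:,::-1])
a=cv2.imread("pics/scene1.png")[90:240,205:355];b=cv2.imread("pics/side1.png")[90:240,185:335]
cv2.imwrite("pics/z1.png",cv2.resize(np.hstack([a,b]),None,fx=2.66,fy=2.66,interpolation=cv2.INTER_CUBIC))
E
```

```text
time: 8.18
position: [0.6316, -0.1241, 0.2917]
tool_rot: [0.754, 0.657, -0.002, -0.003]
ft_force: [0.4, 0.6, 0.3]
grip_width: 0.0428
grip_force: 0.0
time: 8.8
position: [0.5566, 0.0809, 0.3016]
tool_rot: [0.754, 0.657, 0.0, -0.0]
ft_force: [0.3, 0.0, 0.0]
grip_width: 0.0436
grip_force: 0.0
time: 9.43
position: [0.5573, 0.0795, 0.3015]
tool_rot: [0.965, 0.263, -0.0, -0.0]
ft_force: [0.5, -0.0, -0.7]
grip_width: 0.0435
grip_force: 0.0
t 9.925 pos [0.5574 0.0794 0.3015] yang -1.5667710959672603 tilt z [-0.0003  0.     -1.    ] q [-0.0569  0.4331  1.5797  0.      1.1291  1.5098]
tool shift cm [ 0.216  -0.0064  6.6465] turn z 0.0040289040327397
```

View pics/z1.png

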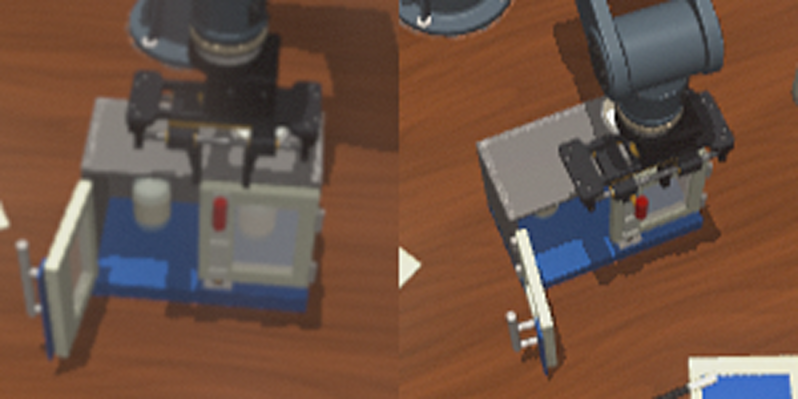

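The active leaf stands open past a right angle, with the knob in front of the passive leaf at (220,213) in the left crop. Next is descending to the knob and gripping it.

```bash
python3 -m crank '[[0.2,0,2.2,0,0,0,0.5],[0,0,2.2,0,0,0,0.5],[0,0,2.2,0,0,0,0.5],[0,0,0,0,0,0,1],[0,0,0,0,0,0,1]]' 25; python3 -m crank '[[0,0,0,0,0,0,1],[0,0,0,0,0,0,1],[0,0,0,0,0,0,1]]'
```

```text
time: 10.65
position: [0.5601, 0.0794, 0.2359]
tool_rot: [1.0, 0.001, 0.001, 0.0]
ft_force: [-0.2, -0.5, 0.0]
grip_width: 0.0309
grip_force: 0.0
time: 11.02
position: [0.5603, 0.079, 0.2361]
tool_rot: [1.0, 0.001, 0.001, 0.0]
ft_force: [0.7, -2.3, 2.5]
grip_width: 0.0155
grip_force: 25.0
```

```bash
python3 -m crank '[[0,0,-0.5,0,0,0,1],[0,0,-0.5,0,0,0,1],[0,0,-0.5,0,0,0,1]]'; python3 -m crank '[[0,0,-0.4,0,0,0,1],[0,0,-0.3,0,0,0,1],[0,0,-0.2,0,0,0,1],[0,0,0,0,0,0,1]]';python3 -m crank '[[0,0,-0.15,0,0,0,1],[0,0,0,0,0,0,1]]'
```

```text
time: 11.4
position: [0.5601, 0.079, 0.2504]
tool_rot: [1.0, 0.001, 0.0, 0.0]
ft_force: [4.0, -2.5, -3.0]
grip_width: 0.0153
grip_force: 25.0
time: 11.9
position: [0.56, 0.0791, 0.2571]
tool_rot: [1.0, 0.001, -0.0, 0.0]
ft_force: [6.9, -2.6, -16.0]
grip_width: 0.0154
grip_force: 25.0
time: 12.15
position: [0.5599, 0.0792, 0.2572]
tool_rot: [1.0, 0.001, -0.001, -0.0]
ft_force: [9.2, -3.1, -24.2]
grip_width: 0.0153
grip_force: 25.0
```

```bash
python3 -m crank '[[0,0,0.3,0,0,0,1],[0,0,0,0,0,0,1]]'; python3 -m crank '[[0.84,-0.25,0,0,0,-0.08,1],[0.84,-0.26,0,0,0,-0.08,1]]'
```

```text
time: 12.4
position: [0.56, 0.0791, 0.2569]
tool_rot: [1.0, 0.001, 0.0, 0.0]
ft_force: [4.9, -3.0, -9.9]
grip_width: 0.0154
grip_force: 25.0
time: 12.65
position: [0.5754, 0.0846, 0.2569]
tool_rot: [0.997, 0.082, -0.002, 0.0]
ft_force: [2.6, -4.8, -6.6]
grip_width: 0.0152
grip_force: 25.0
```

Moves freely with low force, so the bolt is clear. I'll continue the arc.

```bash
python3 -m crank '[[1.68,-0.58,0,0,0,-0.16,1],[1.68,-0.58,0,0,0,-0.16,1],[1.68,-0.58,0,0,0,-0.16,1]]'; python3 -m crank '[[1.68,-0.58,0,0,0,-0.16,1],[1.68,-0.58,0,0,0,-0.16,1],[1.68,-0.58,0,0,0,-0.16,1]]';python3 -m crank '[[1.68,-0.58,0,0,0,-0.16,1],[1.68,-0.58,0,0,0,-0.16,1],[1.68,-0.58,0,0,0,-0.16,1],[1.2,-0.4,0,0,0,-0.11,1],[0,0,0,0,0,0,1]]'; python3 go.py 0 0 0
```

```text
time: 13.02
position: [0.6177, 0.1175, 0.2568]
tool_rot: [0.948, 0.317, -0.001, -0.001]
ft_force: [1.6, -1.1, -4.6]
grip_width: 0.0154
grip_force: 25.0
time: 13.4
position: [0.6398, 0.1661, 0.2568]
tool_rot: [0.846, 0.534, -0.001, -0.001]
ft_force: [1.7, -0.5, -3.9]
grip_width: 0.0151
grip_force: 25.0
time: 14.02
position: [0.6321, 0.2316, 0.2568]
tool_rot: [0.655, 0.755, -0.001, -0.002]
ft_force: [0.8, 1.1, -4.8]
grip_width: 0.0156
grip_force: 25.0
t 14.025 pos [0.6321 0.2316 0.2568] yang 0.1412650562428253 tilt z [-0.0036  0.0016 -1.    ] q [0.1848 0.6316 1.3346 0.0024 1.1787 0.0426]
tool shift cm [-14.0876 -65.7598  25.8745] turn z
```

```bash
python3 -m crank '[[0,0,0,0,0,0,0.5],[0,0,0,0,0,0,0.5],[0,0,0,0,0,0,0.5],[0,0,0,0,0,0,0.5],[0,0,-2,0,0,0,0.5]]'; python3 -m crank '[[0,0,-5,0,0,0,0.5],[0,0,-2,0,0,0,0.5],[-4,-4,0,0,0,0,0.5],[-4,-4,0,0,0,0,0.5],[-4,-4,0,0,0,0,0.5]]'; python3 -m crank '[[-4,-4,0,0,0,0,0.5],[-4,-4,0,0,0,0,0.5],[0,0,0,0,0,0,0.5]]'
python3 - <<'E'
from h import *
R=[]
for n in("scene","side"):
    i=cams.camera(n)[:,:,::-1].copy();cv2.imwrite(f"pics/{n}2.png",i);h=cv2.cvtColor(i,cv2.COLOR_BGR2HSV)
    m=((h[...,0]<6)|(h[...,0]>174))&(h[...,1]>170)&(h[...,2]>110)
    m[:100]=0;m[240:]=0;k,l,s,c=cv2.connectedComponentsWithStats(m.astype(np.uint8))
    if k>1: j=1+np.argmax(s[1:,4]);print(n,s[j],c[j]);R.append(ray(n,(s[j][0]+s[j][2]/2-.5,s[j][1]+2)))
if len(R)==2:print(tri(R))
a=cv2.imread("pics/scene2.png")[90:240,205:355];b=cv2.imread("pics/side2.png")[90:240,185:335]
cv2.imwrite("pics/z2.png",cv2.resize(np.hstack([a,b]),None,fx=2.66,fy=2.66,interpolation=cv2.INTER_CUBIC))
E
```

```text
time: 14.65
position: [0.6328, 0.2294, 0.2762]
tool_rot: [0.656, 0.755, -0.002, -0.001]
ft_force: [-0.2, 0.0, -0.7]
grip_width: 0.0429
grip_force: 0.0
time: 15.28
position: [0.5308, 0.093, 0.348]
tool_rot: [0.655, 0.755, 0.0, 0.0]
ft_force: [0.1, -1.1, 1.1]
grip_width: 0.0434
grip_force: 0.0
time: 15.65
position: [0.4618, 0.0017, 0.348]
tool_rot: [0.658, 0.753, -0.001, -0.0]
ft_force: [0.5, 0.2, -0.1]
grip_width: 0.0436
grip_force: 0.0
scene [338 183   6   5  27] [340.4074 184.9259]
side [325 164   5   5  19] [327.1579 165.8421]
(array([0.6358, 0.2282, 0.2208]), np.float64(0.0031688465861939874))
```

View pics/z2.png

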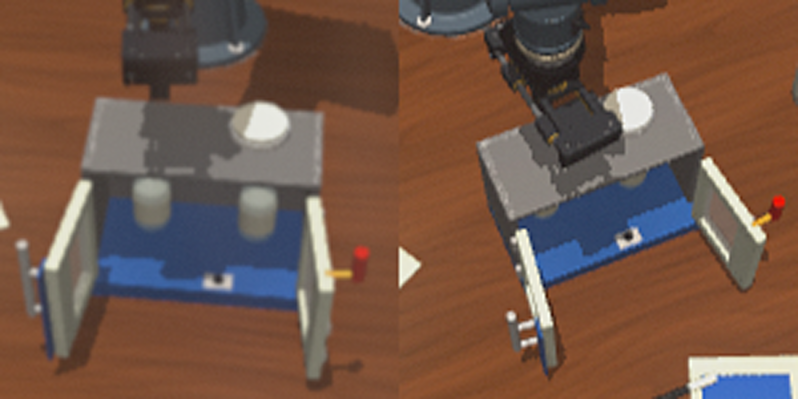

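Both leaves stand open past a right angle, and the knob top is at about 0.22 m, so the bolt is fully up. The inner bottles and the dish are in place, and the gripper is clear of everything. Handing in.

```bash
python3 -c "
from rig import ticket
print(ticket.hand_in())"
```

```text
the job is handed in; nothing more can be done
None
```

The job is handed in: both leaves stand open at about 97° and the bolt is drawn up to its top stop. The order was active leaf, bolt, passive leaf, finished at about 16 s. The dish and inner bottles are undisturbed in the last pictures, and the gripper went nowhere near the other items. The verdict was not shown.

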